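# Set out the pigment bench

## Robot

A 7-joint arm with a two-finger parallel gripper is mounted at the origin on the work surface. World frame = base frame: x ahead of the robot, y to its left, z up, the work surface at z = 0. Lengths are in mm, angles in rad, forces in N, time in s.
With the tool pointing down it reaches from about 350 to 900 mm from the base axis. Payload 19.9 kg.
Tool frame: the origin (TCP) lies midway between the tips of the shut fingers; the grasp point (between the pads) lies ctrl.grasp_offset behind it (ctrl.grasp_offset is the distance from the TCP to the grasp point, in mm); z points along the fingers, y is the line along which they close (so a half turn about z gives the same grasp; the last joint's range is limited). The gripper opens to 85 mm and grips with 20 to 120 N. Pads are 22 mm wide; open, the fingers measure 114 mm over their backs; the gripper's body (76 mm by 85 mm) begins 54 mm behind the grasp point. The pads swing forward as they close: fully open they stand 13 mm farther back than shut.
Start: joints at [1.256, 0.417, -0.01, 1.614, 0.005, 1.111, -0.053], TCP at [168.389, -601.869, 231.26] pointing down, gripper open.
Joint ranges: [-2.81, 2.81], [-0.39, 2.02], [-1.27, 1.25], [0.06, 2.57], [-1.19, 4.33], [0.19, 2], [-2.82, 2.82]. Speed limits (rad/s): [1.89, 1.89, 2.39, 2.39, 3.01, 3.01, 3.01].

## Interface

Orientations are given as a unit quaternion [w, x, y, z].
In Python, from workcell import ctrl, imaging, spotter gives the robot as it stands. The module is installed in compiled form; this text tells all that it offers.
- The arm moves only by the tool servo_tool, never from a script. Its arguments are lists of equal length, an entry for each row: "angular": the turn, a rotation vector about the world's x, y, z in degrees, a list of three; "translation": the shift along the world's x, y, z in mm, a list of three; "hand": the finger opening in mm, from 0 to 85.4. A call has 1 to 10 rows; each row shifts and turns the commanded pose from where the row before left it; what a row does not reach is not made up. A row lasts 1/10 s, in which the tool goes at most 50 mm and 8.59 degrees, less where a joint would pass 70% of its speed; a pose out of reach is approached as far as the arm can. A call with a gripper value outside its range is refused whole. The fingers move at their own pace and stop on an object; "grip_force" is the grip in N (left out, the last holds). Time passes only in rows, so rows that do not move let the fingers close. It gives the time, the measured TCP pose, the force, the opening and the grip force at its end, in the units of the state.
- ctrl.observe(): the state, without advancing time (a new reading comes with each control period).
- imaging.get_image(name): name is "side" or "top" or "wrist"; returns a dict with "img" (420x560x3 uint8, red, green, blue), "fx", "fy", "cx", "cy" (pixels), "R" (3x3) and "t" (3): a world point X has camera coordinates R X + t. Camera axes: x right, y down, z forward; pixel columns grow to the right and rows downward; lengths in mm; the calibration is good to about 2 mm. A picture is of the moment at which its call begins. There is no depth.
- ctrl.sign_off(): hands the job in; it is judged then, once.
Trained networks look in a picture, given as the dict that the camera call returned (one of the last four; its "shot" number tells which), for a name from the list of things; names that differ only in an ending like _2 or _b are one class to them, and where a whole thing is asked for, a point or a joint stands for the part that bears it (a point fixed in the world has none). Each returns a list of dicts, best first, with "conf" (0 to 1); they miss things now and then, are a little off and sometimes report something else, mostly with a low value. They report only what shows in the picture. A call takes as long as a camera call. They do not tell look-alikes from the thing itself.
- spotter.masks_of(picture, thing): "pixels" (420x560 bool, what is visible of it).
- spotter.mark_of(picture, thing): "position" ([x, y, z] in mm, in world coordinates, good to about 4 mm: a listed point, or the origin of a listed thing).
The state is a dict: "clock": time; "q": joint angles; "dq": joint speeds; "joint_torque": joint torques, N m; "tcp_pos": TCP position; "tcp_rot": TCP orientation; "ft_force": force on the tool from outside, world axes, zero at the start; "moment": the same for the moment, N m; "gripper_width": finger opening in mm; "grasp_force": force on a finger pad.
Only numpy, scipy, OpenCV 4.12 (cv2) and the standard library are available. Lean on these libraries where they do the work, as an engineer would, in place of code of your own. Each camera call takes 0.05 s, during which the arm holds its last target. There are 200 camera calls.

## Task

Set out the bench for grinding pigment: stand the muller upright in the middle of the stone slab, stand the jar upright on the table just off the middle of the slab's left edge (left as the robot sees it) with a gap of about 2 cm, and set the small tin, lid up, squarely on the jar's lid. Stand the capped tube upright in the middle of the grey crock, lowering it gently until you feel it rest on the cork inside (how full the crock is differs each time; do not drop or ram it). Leave the beach stone and the white bowl where they are.

Things in the scene. Friction and masses are not known exactly. Their poses are not given: they have to be found in the camera images.
- slab: Fixed square white marble grinding slab, 140 x 140 x 20 mm thick, lying flat, turned up to 17 degrees. Origin at the centre of its underside on the table (top face 20 mm above); x points to its far edge (away from the robot), y to its left edge as the robot sees it, z up.
- crock: Fixed round opaque grey stoneware crock, open at the top, 92 mm outer diameter, 70 mm tall, wall 6 mm, inner diameter 80 mm. Origin at the centre of its underside, z up. A flat firm cork pad fills it to an unknown level: its top lies anywhere from 12 to 42 mm above the table.
- jar: Loose round grey jar with a flat white lid, upright: 80 mm tall in all, body 56 mm and lid 58 mm in diameter (lid from 64 to 80 mm), about 0.3 kg. Origin at the centre of its underside, z up.
- tin: Loose small squat round steel tin with a brass lid, upright: 50 mm diameter, 40 mm tall, flat top and bottom, about 0.12 kg. Origin at the centre of its underside, z up.
- muller: Loose hand muller (pigment grinder), upright: round marble foot 58 mm in diameter and 22 mm tall, tapering up to 36 mm height, then a round dark wooden grip of 30 mm diameter from 36 to 92 mm, 96 mm tall in all, about 0.35 kg. Origin at the centre of its underside, z up.
- tube: Loose slender aluminium tube with a black cap, standing upright: 36 mm diameter, 115 mm tall (cap from 95 to 115 mm, same diameter), about 0.12 kg. Origin at the centre of its underside, z up.
- stone: Loose reddish beach stone, 40 mm across and 20 mm high, a bystander near the middle of the work area: leave it where it is. Origin at the centre of its underside, z up.
- bowl: Loose white ceramic bowl, empty, 100 mm across and 40 mm high, a bystander beyond the work area: leave it where it is. Origin at the centre of its underside, z up.
Not all that is in view belongs to the job. Of the things like the tube, leave any that is purple; of the rest the larger one is meant. Of the things that look like the tin, the smaller one is meant.

How it is judged (in metres and radians):
At the end, for the whole second after the job is handed in: Muller on the slab within 15 mm of its centre; jar on the table off the slab's left edge, within 15 mm of its middle line, gap 5 to 35 mm; tin on the jar's lid within 12 mm of centre; tube in the crock within 22 mm of centre, on the cork; all upright within 7 degrees, at rest (horizontal distance between muller and slab below 0.015 m and z of muller in the frame of slab between 0.014 and 0.026 m and x of jar in the frame of slab between -0.015 and 0.015 m and y of jar in the frame of slab between 0.104 and 0.134 m and height (world z) of jar below 0.006 m and horizontal distance between tin and jar below 0.012 m and z of tin in the frame of jar between 0.074 and 0.086 m and horizontal distance between tube and crock below 0.022 m and height (world z) of tube between 0.006 and 0.05 m and angle between each of muller, jar, tin, tube's own z axis and vertical below 0.12 rad and linear speed of each of muller, jar, tin, tube below 0.02 m/s); the robot touches nothing.
It fails at once if the beach stone or the bowl is moved more than 30 mm (distance of any of stone, bowl from where it was at the start of the episode above 0.03 m).
It fails at once if the tube is dropped into the crock (falls free at over 0.5 m/s, as from more than about 13 mm) (horizontal distance between tube and crock below 0.046 m and contact force between the fingers and tube below 0.1 N and linear speed of tube above 0.5 m/s).
It fails at once if the tube is rammed into the crock or its filling with more than 45 N (contact force between tube and crock above 45 N).
It also fails if it takes over 96 s, if anything falls off the work surface, if the arm or the gripper's body presses on something with over 40 N, if the wrist force passes 120 N, or if a joint passes its speed limit or range.

## Working session

There is one attempt and no reset: what is moved stays moved. The work goes in short steps, Python scripts to look and compute and a tool call to move; the robot and the scene stay as the last step left them, time stands still between calls to the robot, and variables do not carry over. Pictures are saved under pics/ and viewed, at most 14 in all, crops included, and the job is handed in when it is done.

Besides the shell and the picture viewer there is one more tool, called after ">>>" as name(argument=value, ...), one argument or row to a line, values as JSON. servo_tool: Moves the arm, as the interface text tells. Its arguments: {"type":"object","properties":{"angular":{"type":"array","items":{"type":"array","items":{"type":"number"}}},"translation":{"type":"array","items":{"type":"array","items":{"type":"number"}}},"hand":{"type":"array","items":{"type":"number"}},"grip_force":{"type":"number"}},"required":["angular","translation","hand"]}

```bash
mkdir -p pics; cat > h.py <<'E'
from workcell import ctrl, imaging, spotter
import numpy as np, cv2
def save(p,n): cv2.imwrite(f'pics/{n}.png',p['img'][:,:,::-1])
def px(p,X):
    c=p['R']@np.array(X,float)+p['t']; return np.array([p['fx']*c[0]/c[2]+p['cx'],p['fy']*c[1]/c[2]+p['cy']])
def ray(p,u,v,z):
    R=np.array(p['R']);t=np.array(p['t']).ravel();o=-R.T@t
    d=R.T@np.array([(u-p['cx'])/p['fx'],(v-p['cy'])/p['fy'],1]); return o+d*(z-o[2])/d[2]
E
python3 - <<'E'
from h import *
s=ctrl.observe();print(s,ctrl.grasp_offset)
im=[]
for n in('top','side'):
    p=imaging.get_image(n);save(p,n+'0');print(n,'cam',-np.array(p['R']).T@np.array(p['t']).ravel())
    for k in'slab crock jar tin muller tube stone bowl'.split():
        for d in spotter.mark_of(p,k):print(n,k,round(d['conf'],2),np.round(d['position'],0),np.round(px(p,d['position'])))
    if n=='top':
        for d in spotter.masks_of(p,'slab')[:1]:
            m=d['pixels'].astype(np.uint8);c=max(cv2.findContours(m,0,2)[0],key=cv2.contourArea)
            q=cv2.boxPoints(cv2.minAreaRect(c));print([np.round(ray(p,*a,20),0) for a in q])
E
```

```text
{'clock': 0.0, 'q': array([ 1.25650531,  0.41798019, -0.01027289,  1.61417851,  0.00471321,
        1.11070128, -0.05297531]), 'dq': array([-0.00021463,  0.00082619, -0.0002114 ,  0.00037745, -0.00033395,
       -0.00079481,  0.00237704]), 'joint_torque': array([-1.14471455e-03, -8.64457726e+01,  6.78484160e-01, -4.34906137e+01,
        1.91433239e-02,  7.49867584e-03, -4.11480880e-05]), 'tcp_pos': array([ 168.2618747 , -601.55982501,  230.65471312]), 'tcp_rot': array([-6.05836198e-04,  9.90711585e-01,  1.35978558e-01, -1.41890126e-04]), 'ft_force': array([0.39391482, 0.26938222, 0.84139218]), 'moment': array([-0.04421469,  0.01316621, -0.02815803]), 'grasp_force': 0.0, 'gripper_width': 85.42011330694446} 18.700000000000003
top cam [ 444.58717223   37.85937163 1132.9060287 ]
top slab 0.66 [ 629. -210.   -3.] [368. 204.]
top crock 0.67 [620. 189.   2.] [208. 201.]
top jar 0.79 [ 451. -276.   -2.] [395. 276.]
top tin 0.81 [629.  47.  -3.] [266. 200.]
top tin 0.57 [434.  98.   0.] [241. 279.]
top muller 0.97 [443. -95.  -1.] [321. 277.]
top muller 0.59 [787.  -3.  -1.] [288. 139.]
top t
[... 262 characters left out ...]
   20.]), array([ 572., -287.,   20.]), array([ 549., -145.,   20.])]
side cam [ 60.15128359 586.8839638  557.68867566]
side slab 0.72 [ 636. -212.   -1.] [308. 171.]
side crock 0.8 [619. 191.  -3.] [202. 245.]
side crock 0.16 [ 446. -100.   -1.] [343. 214.]
side jar 0.72 [ 448. -274.    2.] [378. 184.]
side tin 0.89 [437.  98.   1.] [294. 258.]
side tin 0.61 [630.  43.   1.] [246. 211.]
side muller 0.68 [446. -99.  -4.] [342. 216.]
side tube 0.92 [438. 327.  -4.] [210. 328.]
side tube 0.83 [444. 256.   4.] [237. 299.]
side tube 0.6 [357. 321.   3.] [246. 350.]
side stone 0.67 [526.  -2.   1.] [291. 219.]
side bowl 0.72 [787.  -4.  -1.] [217. 183.]
side bowl 0.21 [440.  99.   6.] [293. 256.]
```

View pics/top0.png

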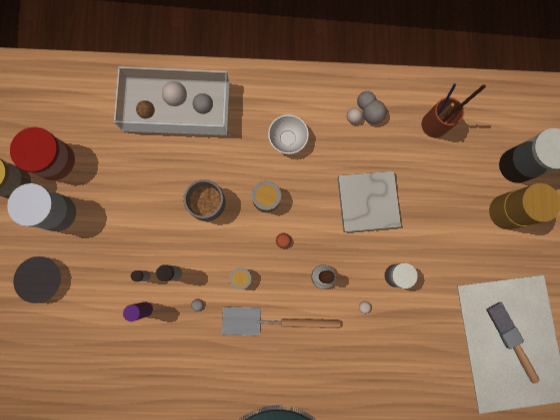

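View pics/side0.png

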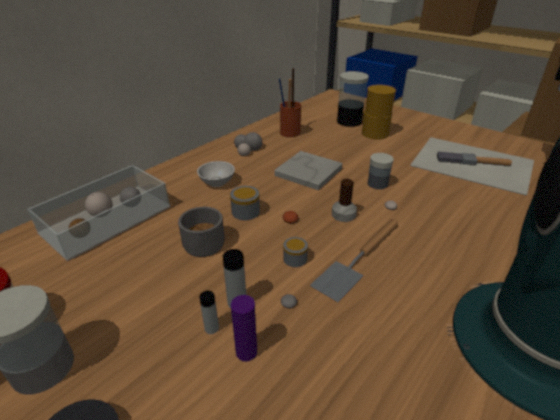

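```bash
python3 - <<'E'
from h import *
for n in('top','side'):
    p=imaging.get_image(n)
    for k in('tin','tube'):
        for d in spotter.masks_of(p,k):
            m=d['pixels'];ys,xs=np.nonzero(m);c=p['img'][m]
            print(n,k,round(d['conf'],2),m.sum(),(xs.min(),xs.max(),ys.min(),ys.max()),np.median(c,0))
E
```

```text
top tin 0.79 377 (np.int64(230), np.int64(251), np.int64(267), np.int64(288)) [167. 131.  67.]
top tin 0.73 743 (np.int64(251), np.int64(280), np.int64(181), np.int64(211)) [155. 124.  59.]
top tube 0.98 395 (np.int64(123), np.int64(151), np.int64(302), np.int64(320)) [ 92.  46. 102.]
top tube 0.63 391 (np.int64(156), np.int64(181), np.int64(263), np.int64(280)) [52. 43. 38.]
top tube 0.53 139 (np.int64(132), np.int64(148), np.int64(271), np.int64(280)) [52. 43. 39.]
side tin 0.95 863 (np.int64(229), np.int64(258), np.int64(187), np.int64(219)) [72. 60. 49.]
side tin 0.91 671 (np.int64(282), np.int64(307), np.int64(237), np.int64(267)) [85. 72. 52.]
side tube 0.73 601 (np.int64(199), np.int64(217), np.int64(292), np.int64(333)) [61. 61. 58.]
side tube 0.7 1442 (np.int64(230), np.int64(256), np.int64(295), np.int64(361)) [40. 16. 52.]
side tube 0.67 946 (np.int64(221), np.int64(245), np.int64(250), np.int64(303)) [62. 62. 57.]
```

Top picture: slab (370,201), crock (205,200), small tin (240,279) which is the one meant, muller (324,277), jar (402,276). The meant tube is at (168,273); the small tube at (138,276) and the purple one at (138,312) stay. Next: move above the jar.

>>> servo_tool(
  angular=[
    [0, 0, 0],
    [0, 0, 0],
    [0, 0, 0],
    [0, 0, 0],
    [0, 0, 0],
    [0, 0, 0],
    [0, 0, 0],
    [0, 0, 0],
    [0, 0, 0],
    [0, 0, 0],
  ],
  translation=[
    [28, 33, 0],
    [28, 33, 0],
    [28, 33, 0],
    [28, 33, 0],
    [28, 33, 0],
    [28, 33, 0],
    [28, 33, 0],
    [28, 33, 0],
    [28, 33, 0],
    [28, 30, 0],
  ],
  hand=[85, 85, 85, 85, 85, 85, 85, 85, 85, 85],
  grip_force=40,
)

```text
clock: 2.25
tcp_pos: [449.4, -273.2, 231.5]
tcp_rot: [0.0, 0.991, 0.136, 0.0]
ft_force: [0.1, -0.7, 0.3]
gripper_width: 85.1
grasp_force: 0.0
```

```bash
cat >> h.py <<'E'
def look(things,name,z=None):
    p=imaging.get_image('wrist');save(p,name);s=ctrl.observe()
    print('tcp',np.round(s['tcp_pos'],1),np.round(s['tcp_rot'],3),'t',s['clock'],'w',s['gripper_width'],'F',np.round(s['ft_force'],1))
    for k in things:
        for d in spotter.mark_of(p,k)[:3]:print('mark',k,round(d['conf'],2),np.round(d['position'],0),np.round(px(p,d['position'])))
        if k=='slab':
            for d in spotter.masks_of(p,k)[:1]:
                m=d['pixels'].astype(np.uint8);c=max(cv2.findContours(m,0,2)[0],key=cv2.contourArea)
                print([np.round(ray(p,*a,20),0) for a in cv2.boxPoints(cv2.minAreaRect(c))])
    return p
E
python3 - <<'E'
from h import *
look(['jar','slab','muller'],'w1')
E
```

```text
tcp [ 453.8 -267.7  231.7] [-0.001  0.99   0.139  0.001] t 2.3 w 84.89465544047276 F [ 3.6  9.8 -1. ]
mark jar 0.73 [ 452. -274.    1.] [281. 182.]
mark slab 0.6 [ 632. -213.   -4.] [271.   6.]
[array([ 552., -143.,   20.]), array([ 628., -142.,   20.]), array([ 647., -277.,   20.]), array([ 571., -288.,   20.])]
mark muller 0.83 [444. -98.   0.] [137. 149.]
```

View pics/w1.png

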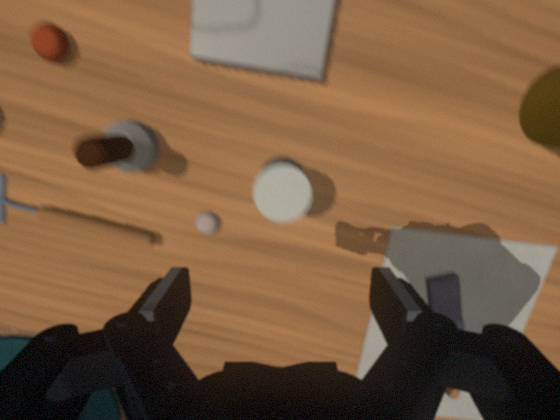

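The wrist view shows the jar's lid at (282,190), the muller foot at (132,145) and the slab's near edge from (192,60) to (322,78), all where expected. I'll take one still reading and then descend.

>>> servo_tool(
  angular=[
    [0, 0, 0],
    [0, 0, 0],
    [0, 0, 0],
  ],
  translation=[
    [0, 0, 0],
    [0, 0, 0],
    [0, 0, 0],
  ],
  hand=[85, 85, 85],
)

```text
clock: 2.8
tcp_pos: [448.0, -275.4, 231.3]
tcp_rot: [0.0, 0.991, 0.135, -0.0]
ft_force: [-0.7, 0.4, -0.8]
gripper_width: 84.9
grasp_force: 0.0
```

```bash
python3 - <<'E'
from h import *
p=look(['jar','slab','muller'],'w2')
g=cv2.cvtColor(p['img'],cv2.COLOR_RGB2GRAY)
m=((g>150)).astype(np.uint8)
for c in cv2.findContours(m,0,2)[0]:
    if cv2.contourArea(c)>1000:
        (x,y),r=cv2.minEnclosingCircle(c);print((x,y,r),cv2.contourArea(c),np.round(ray(p,x,y,80),1))
E
```

```text
tcp [ 448.1 -275.3  231.3] [ 0.     0.991  0.136 -0.   ] t 2.85 w 84.97930138826216 F [-0.5  0.8  0.1]
mark jar 0.97 [ 454. -276.   -1.] [281. 179.]
[array([ 538., -150.,   20.]), array([ 611., -140.,   20.]), array([ 645., -276.,   20.]), array([ 574., -297.,   20.])]
(281.691650390625, 194.47940063476562, 28.906932830810547) 2467.0 [ 453.6 -276.3   80. ]
(233.5, 46.5, 43.341766357421875) 1737.0 [ 567.9 -201.5   80. ]
(221.2784423828125, 13.097947120666504, 29.36185646057129) 1060.5 [ 589.6 -186.    80. ]
```

>>> servo_tool(
  angular=[
    [0, 0, 0],
    [0, 0, 0],
    [0, 0, 0],
    [0, 0, 0],
    [0, 0, 0],
    [0, 0, 0],
    [0, 0, 0],
    [0, 0, 0],
    [0, 0, 0],
    [0, 0, 0],
  ],
  translation=[
    [4, -1, -36],
    [0, 0, -40],
    [0, 0, -40],
    [0, 0, -30],
    [0, 0, -25],
    [0, 0, -14],
    [0, 0, 0],
    [0, 0, 0],
    [0, 0, 0],
    [0, 0, 0],
  ],
  hand=[85, 85, 85, 85, 85, 85, 85, 50, 50, 50],
)

```text
clock: 4.05
tcp_pos: [453.1, -276.4, 47.8]
tcp_rot: [0.001, 0.991, 0.136, 0.001]
ft_force: [-0.7, -0.1, 6.4]
gripper_width: 56.7
grasp_force: 41.0
```

>>> servo_tool(
  angular=[
    [0, 0, 0],
    [0, 0, 0],
    [0, 0, 0],
    [0, 0, 0],
  ],
  translation=[
    [0, 0, 0],
    [0, 0, 0],
    [0, 0, 0],
    [0, 0, 0],
  ],
  hand=[50, 50, 50, 50],
)

```text
clock: 4.45
tcp_pos: [453.1, -276.3, 47.8]
tcp_rot: [0.001, 0.991, 0.136, 0.001]
ft_force: [-0.9, 0.8, 6.7]
gripper_width: 56.8
grasp_force: 41.0
```

>>> servo_tool(
  angular=[
    [0, 0, 0],
    [0, 0, 0],
    [0, 0, 0],
    [0, 0, 0],
    [0, 0, 0],
    [0, 0, 0],
    [0, 0, 0],
    [0, 0, 0],
    [0, 0, 0],
    [0, 0, 0],
  ],
  translation=[
    [0, 0, 20],
    [0, 0, 40],
    [0, 0, 40],
    [17, 24, 10],
    [27, 32, 0],
    [27, 32, 0],
    [27, 32, 0],
    [27, 32, 0],
    [27, 32, 0],
    [9, 0, 0],
  ],
  hand=[50, 50, 50, 50, 50, 50, 50, 50, 50, 50],
)

```text
clock: 5.45
tcp_pos: [615.6, -86.0, 157.3]
tcp_rot: [-0.001, 0.99, 0.139, 0.001]
ft_force: [0.0, 0.2, -3.3]
gripper_width: 57.1
grasp_force: 44.4
```

>>> servo_tool(
  angular=[
    [0, 0, 0],
    [0, 0, 0],
    [0, 0, 0],
  ],
  translation=[
    [0, 0, 0],
    [0, 0, 0],
    [0, 0, 0],
  ],
  hand=[50, 50, 50],
)

```text
clock: 5.75
tcp_pos: [612.7, -93.0, 156.6]
tcp_rot: [0.0, 0.991, 0.135, -0.0]
ft_force: [-0.3, 0.5, -3.7]
gripper_width: 56.6
grasp_force: 44.4
```

```bash
python3 - <<'E'
from h import *
look(['slab'],'w3')
for n in ('top','side'):
    p=imaging.get_image(n);save(p,n+'3')
    for d in spotter.mark_of(p,'jar')[:2]:print(d['conf'],d['position'])
    if n=='side':
        for k in range(4):
            a=np.deg2rad(9.5);x,y=[(70,70),(70,-70),(-70,-70),(-70,70)][k];c=np.array([634+x*np.cos(a)-y*np.sin(a),-209+x*np.sin(a)+y*np.cos(a),20]);cv2.circle(p['img'],tuple(int(v) for v in np.round(px(p,c))),2,(255,0,0),-1)
        cv2.imwrite('pics/side3c.png',cv2.resize(p['img'][100:260,200:440,::-1],None,fx=3,fy=3))
E
```

```text
tcp [612.8 -92.9 156.6] [ 0.     0.991  0.135 -0.   ] t 5.8 w 56.869008153191 F [-0.2  0.4 -3.1]
mark slab 0.69 [ 634. -210.   -2.] [396. 208.]
[array([ 560., -143.,   20.]), array([ 698., -125.,   20.]), array([ 711., -268.,   20.]), array([ 570., -308.,   20.])]
0.59 [613.6, -92.6, 106.3]
0.56 [608.1, -92.6, 110.3]
```

View pics/w3.png

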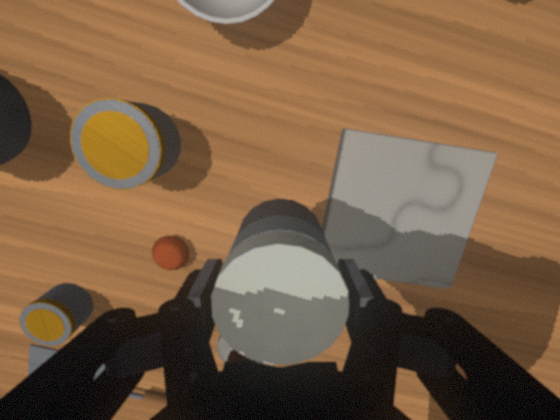

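View pics/side3c.png

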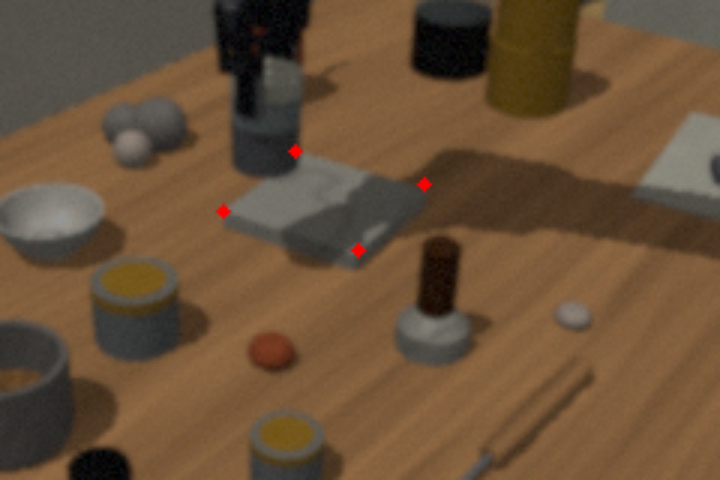

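The wrist picture shows the slab's far corners at (345,129) and (496,154) and a near corner at (450,286). The jar hangs straight in the grip. I'll work the slab pose out from these corners.

```bash
python3 - <<'E'
from h import *
p=imaging.get_image('wrist')
C=[ray(p,*c,20)[:2] for c in((345,129),(496,154),(450,286))]
A,B,D=C;print(np.round(C,1),np.linalg.norm(A-B),np.linalg.norm(B-D),'centre',(A+D)/2)
v=A-B;print('yaw',np.degrees(np.arctan2(-v[0],v[1])));w=B-D;print(np.degrees(np.arctan2(w[1],w[0])))
E
```

```text
[[ 693.7 -129.4]
 [ 709.5 -266.9]
 [ 576.  -283.5]] 138.40294854771048 134.58433272055507 centre [ 634.85179182 -206.43428691]
yaw 6.567995399089638
7.070162959401623
```

>>> servo_tool(
  angular=[
    [0, 0, 0],
    [0, 0, 0],
    [0, 0, 0],
    [0, 0, 0],
    [0, 0, 0],
    [0, 0, 0],
    [0, 0, 0],
    [0, 0, 0],
    [0, 0, 0],
    [0, 0, 0],
  ],
  translation=[
    [5, 3, -20],
    [0, 0, -30],
    [0, 0, -25],
    [0, 0, -15],
    [0, 0, -8],
    [0, 0, -4],
    [0, 0, -3],
    [0, 0, -2],
    [0, 0, 0],
    [0, 0, 0],
  ],
  hand=[50, 50, 50, 50, 50, 50, 50, 50, 50, 50],
)

```text
clock: 7.15
tcp_pos: [618.6, -88.9, 49.7]
tcp_rot: [0.0, 0.991, 0.136, 0.0]
ft_force: [-0.4, 0.2, -2.6]
gripper_width: 56.8
grasp_force: 44.4
```

>>> servo_tool(
  angular=[
    [0, 0, 0],
    [0, 0, 0],
    [0, 0, 0],
    [0, 0, 0],
    [0, 0, 0],
    [0, 0, 0],
    [0, 0, 0],
    [0, 0, 0],
    [0, 0, 0],
    [0, 0, 0],
  ],
  translation=[
    [0, 0, -1.5],
    [0, 0, -1],
    [0, 0, 0],
    [0, 0, 0],
    [0, 0, 0],
    [0, 0, 0],
    [0, 0, 0],
    [0, 0, 30],
    [0, 0, 40],
    [0, 0, 40],
  ],
  hand=[50, 50, 50, 85, 85, 85, 85, 85, 85, 85],
)

```text
clock: 8.15
tcp_pos: [618.0, -88.7, 157.8]
tcp_rot: [-0.0, 0.991, 0.136, -0.0]
ft_force: [-0.3, -0.9, 1.1]
gripper_width: 85.0
grasp_force: 0.0
```

>>> servo_tool(
  angular=[
    [0, 0, 0],
    [0, 0, 0],
    [0, 0, 0],
    [0, 0, 0],
    [0, 0, 0],
    [0, 0, 0],
    [0, 0, 0],
    [0, 0, 0],
    [0, 0, 0],
    [0, 0, 0],
  ],
  translation=[
    [-25, -2, 0],
    [-35, -2, 0],
    [-35, -2, 0],
    [-35, -2, 0],
    [-30, -1, 0],
    [-13, 0, -13],
    [0, 0, -40],
    [0, 0, -40],
    [0, 0, -20],
    [0, 0, 0],
  ],
  hand=[85, 85, 85, 85, 85, 85, 85, 85, 85, 85],
)

```text
clock: 9.15
tcp_pos: [443.9, -97.4, 41.7]
tcp_rot: [-0.001, 0.991, 0.136, -0.002]
ft_force: [-0.2, 0.4, 0.5]
gripper_width: 85.0
grasp_force: 0.0
```

>>> servo_tool(
  angular=[
    [0, 0, 0],
    [0, 0, 0],
    [0, 0, 0],
    [0, 0, 0],
    [0, 0, 0],
    [0, 0, 0],
    [0, 0, 0],
  ],
  translation=[
    [0, 0, 0],
    [0, 0, 0],
    [0, 0, 0],
    [0, 0, 0],
    [0, 0, 0],
    [0, 0, 0],
    [0, 0, 0],
  ],
  hand=[60, 45, 25, 25, 25, 25, 25],
)

```text
clock: 9.85
tcp_pos: [445.9, -98.0, 44.8]
tcp_rot: [0.0, 0.991, 0.136, 0.001]
ft_force: [-3.0, 1.4, 14.2]
gripper_width: 29.3
grasp_force: 38.3
```

```bash
python3 - <<'E'
from h import *
s=ctrl.observe();print(s['tcp_pos'])
for n in('top','side'):
    p=imaging.get_image(n)
    for k in('muller','jar'):
        for d in spotter.mark_of(p,k)[:2]:print(n,k,d['conf'],d['position'])
E
```

```text
[445.91074836 -98.0107017   44.75839762]
top jar 0.65 [618.7, -91.1, -1.6]
side jar 0.95 [615.1, -88.9, 2.6]
side jar 0.28 [525.8, 0.4, -0.3]
```

>>> servo_tool(
  angular=[
    [0, 0, 0],
    [0, 0, 0],
    [0, 0, 0],
    [0, 0, 0],
    [0, 0, 0],
    [0, 0, 0],
    [0, 0, 0],
    [0, 0, 0],
    [0, 0, 0],
    [0, 0, 0],
  ],
  translation=[
    [0, 0, 20],
    [0, 0, 40],
    [0, 0, 45],
    [20, -12, 10],
    [35, -20, 0],
    [35, -20, 0],
    [35, -20, 0],
    [35, -20, 0],
    [22, -13, 0],
    [8, -5, 0],
  ],
  hand=[25, 25, 25, 25, 25, 25, 25, 25, 25, 25],
)

```text
clock: 11.15
tcp_pos: [636.6, -209.2, 158.3]
tcp_rot: [-0.0, 0.991, 0.136, -0.0]
ft_force: [-1.2, 0.1, -3.1]
gripper_width: 29.0
grasp_force: 40.5
```

>>> servo_tool(
  angular=[
    [0, 0, 0],
    [0, 0, 0],
    [0, 0, 0],
  ],
  translation=[
    [0, 0, 0],
    [0, 0, 0],
    [0, 0, 0],
  ],
  hand=[25, 25, 25],
)

```text
clock: 11.45
tcp_pos: [634.7, -207.2, 159.0]
tcp_rot: [-0.0, 0.991, 0.136, -0.0]
ft_force: [-0.2, 0.6, -2.6]
gripper_width: 29.4
grasp_force: 40.5
```

```bash
python3 - <<'E'
from h import *
look(['muller','slab'],'w4')
for n in('top','side'):
    p=imaging.get_image(n);save(p,n+'4')
    for k in('muller',):
        for d in spotter.mark_of(p,k)[:2]:print(n,k,d['conf'],d['position'])
E
```

```text
tcp [ 634.8 -207.3  159.1] [-0.     0.991  0.136 -0.   ] t 11.5 w 29.059125433197167 F [ 0.1 -0.1 -3. ]
mark muller 0.93 [ 633. -209.  110.] [280. 240.]
mark slab 0.87 [ 632. -210.   -2.] [282. 200.]
[array([ 555., -139.,   20.]), array([ 695., -131.,   20.]), array([ 714., -268.,   20.]), array([ 574., -298.,   20.])]
top muller 0.78 [632.5, -205.1, 109.3]
```

View pics/w4.png

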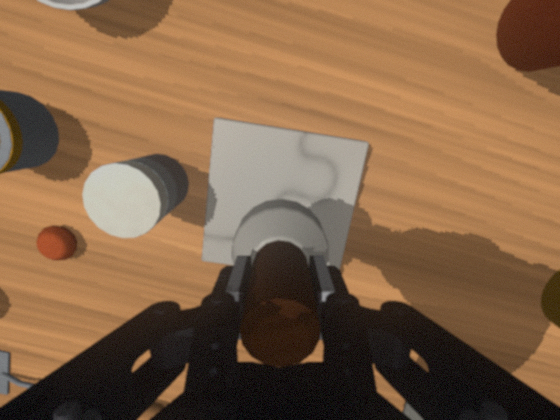

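The slab's corners show at (216,118), (369,142) and (203,260). The muller hangs upright over the slab's middle and the jar stands off its left edge. Lowering it now.

>>> servo_tool(
  angular=[
    [0, 0, 0],
    [0, 0, 0],
    [0, 0, 0],
    [0, 0, 0],
    [0, 0, 0],
    [0, 0, 0],
    [0, 0, 0],
    [0, 0, 0],
    [0, 0, 0],
    [0, 0, 0],
  ],
  translation=[
    [2, -1, -20],
    [0, 0, -30],
    [0, 0, -20],
    [0, 0, -10],
    [0, 0, -6],
    [0, 0, -3],
    [0, 0, -2],
    [0, 0, -1],
    [0, 0, 0],
    [0, 0, 0],
  ],
  hand=[25, 25, 25, 25, 25, 25, 25, 25, 25, 25],
)

```text
clock: 12.85
tcp_pos: [637.6, -208.9, 67.2]
tcp_rot: [0.0, 0.991, 0.136, 0.0]
ft_force: [0.0, -0.2, -3.4]
gripper_width: 29.0
grasp_force: 40.5
```

```bash
python3 - <<'E'
from h import *
p=imaging.get_image('wrist')
s=ctrl.observe();print(s['tcp_pos'],s['ft_force'])
E
```

```text
[ 637.55390725 -208.95186718   67.12350169] [-0.18086313 -0.32949363 -2.93955726]
```

>>> servo_tool(
  angular=[
    [0, 0, 0],
    [0, 0, 0],
    [0, 0, 0],
    [0, 0, 0],
    [0, 0, 0],
    [0, 0, 0],
    [0, 0, 0],
    [0, 0, 0],
    [0, 0, 0],
    [0, 0, 0],
  ],
  translation=[
    [0, 0, -1],
    [0, 0, -1],
    [0, 0, -0.5],
    [0, 0, 0],
    [0, 0, 0],
    [0, 0, 0],
    [0, 0, 0],
    [0, 0, 30],
    [0, 0, 40],
    [0, 0, 40],
  ],
  hand=[25, 25, 25, 25, 50, 80, 85, 85, 85, 85],
)

```text
clock: 13.9
tcp_pos: [637.1, -208.8, 175.3]
tcp_rot: [-0.0, 0.991, 0.136, -0.0]
ft_force: [0.4, -0.9, -0.5]
gripper_width: 85.2
grasp_force: 0.0
```

```bash
python3 - <<'E'
from h import *
for n in('wrist','top','side'):
    p=imaging.get_image(n);save(p,n+'5')
    for k in('muller','jar','slab','tin'):
        for d in spotter.mark_of(p,k)[:2]:print(n,k,round(d['conf'],2),d['position'])
E
```

```text
wrist muller 0.97 [633.4, -210.3, 15.4]
wrist jar 0.75 [616.1, -86.4, -0.3]
wrist slab 0.47 [618.7, -91.3, -2.3]
wrist tin 0.96 [629.4, 46.4, 1.2]
top muller 0.91 [637.1, -206.9, 15.1]
top jar 0.58 [616.9, -88.6, -1.5]
top slab 0.92 [628.3, -208.5, -4.4]
top tin 0.84 [630.8, 43.6, -1.6]
top tin 0.7 [431.8, 103.1, 1.8]
side muller 0.7 [636.0, -208.2, 18.6]
side slab 0.76 [633.3, -208.8, -1.2]
side tin 0.87 [438.7, 101.0, 2.0]
side tin 0.66 [626.8, 44.3, 0.6]
```

View pics/wrist5.png

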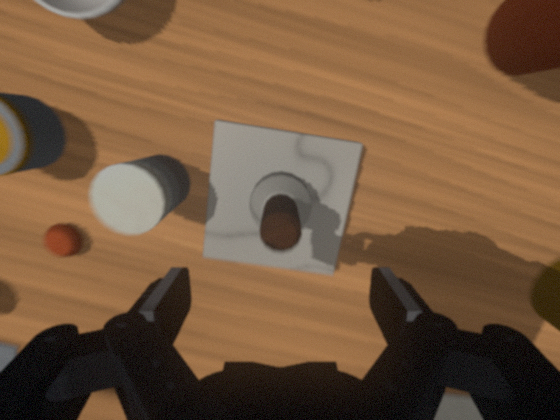

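The muller foot's top is at (281,203) on the slab, whose corners are (216,121), (362,144), (335,273) and (205,256). The jar lid is at (128,199). I'll check these in the slab frame.

```bash
python3 - <<'E'
from h import *
p=imaging.get_image('wrist')
C=np.array([ray(p,*c,20)[:2] for c in((216,121),(362,144),(335,273),(205,256))])
c=C.mean(0);x=C[:2].mean(0)-C[2:].mean(0);y=C[[0,3]].mean(0)-C[1:3].mean(0)
print(np.round(C),c,np.linalg.norm(x),np.linalg.norm(y),np.degrees(np.arctan2(x[1],x[0])),np.degrees(np.arctan2(-y[0],y[1])))
a=np.arctan2(x[1]-y[0],x[0]+y[1]);X=np.array([np.cos(a),np.sin(a)]);Y=np.array([-X[1],X[0]])
for n,u,z in(('muller',(281,203),42),('jar',(128,199),80)):
    w=ray(p,*u,z)[:2];print(n,w,(w-c)@X,(w-c)@Y)
s=ctrl.observe();print(s['tcp_pos'])
E
```

```text
[[ 693. -133.]
 [ 710. -270.]
 [ 575. -288.]
 [ 557. -150.]] [ 633.48985427 -210.10973837] 136.9422857082709 138.73547987343102 7.545344453885748 7.136937375275167
muller [ 639.3065997  -209.87608615] 5.798932455266994 -0.5113737249435737
jar [619.57140255 -89.18577759] 1.6440936807012447 121.71123425927348
[ 637.37114781 -208.85419177  174.15578957]
```

>>> servo_tool(
  angular=[
    [0, 0, 0],
    [0, 0, 0],
    [0, 0, 0],
    [0, 0, 0],
    [0, 0, 0],
    [0, 0, 0],
    [0, 0, 0],
    [0, 0, 0],
    [0, 0, 0],
    [0, 0, 0],
  ],
  translation=[
    [-18, 28, 0],
    [-24, 37, 0],
    [-24, 37, 0],
    [-24, 37, 0],
    [-24, 37, 0],
    [-24, 37, 0],
    [-24, 37, 0],
    [-24, 37, 0],
    [-15, 21, 0],
    [0, 0, 0],
  ],
  hand=[85, 85, 85, 85, 85, 85, 85, 85, 85, 85],
)

```text
clock: 15.7
tcp_pos: [434.8, 101.9, 174.6]
tcp_rot: [-0.0, 0.99, 0.138, 0.0]
ft_force: [1.1, -0.9, -0.3]
gripper_width: 85.1
grasp_force: 0.0
```

>>> servo_tool(
  angular=[
    [0, 0, 0],
    [0, 0, 0],
  ],
  translation=[
    [0, 0, 0],
    [0, 0, 0],
  ],
  hand=[85, 85],
)

```text
clock: 15.9
tcp_pos: [436.9, 98.4, 174.3]
tcp_rot: [0.0, 0.991, 0.135, 0.0]
ft_force: [0.3, -0.2, -0.4]
gripper_width: 85.0
grasp_force: 0.0
```

```bash
python3 - <<'E'
from h import *
p=look(['tin','tube','crock'],'w6')
for d in spotter.masks_of(p,'tin'):
    m=d['pixels'].astype(np.uint8);ys,xs=np.nonzero(m);hsv=cv2.cvtColor(p['img'],cv2.COLOR_RGB2HSV)
    b=(m>0)&(hsv[:,:,1]>110);ys,xs=np.nonzero(b);print(d['conf'],m.sum(),xs.mean(),ys.mean(),ray(p,xs.mean(),ys.mean(),40))
E
```

```text
tcp [436.9  98.3 174.2] [-0.     0.991  0.135  0.   ] t 15.95 w 85.38121351023992 F [-0.  -0.2 -0.5]
mark tin 0.88 [630.  47.   2.] [393.   5.]
mark tin 0.77 [437.  97.   1.] [280. 195.]
mark tube 0.95 [445. 260.  -4.] [129. 145.]
mark tube 0.77 [436. 329.   0.] [ 57. 135.]
mark tube 0.76 [356. 322.   1.] [ 58. 211.]
0.82 3456 410.98710232158214 12.251934651762683 [614.97066365  40.30081085  40.        ]
0.72 2418 278.3686186186186 202.91816816816817 [437.79213974  99.55339316  40.        ]
0.31 3916 515.2037037037037 48.675925925925924 [613.62950385 -51.05987761  40.        ]
```

>>> servo_tool(
  angular=[
    [0, 0, 0],
    [0, 0, 0],
    [0, 0, 0],
    [0, 0, 0],
    [0, 0, 0],
    [0, 0, 0],
    [0, 0, 0],
    [0, 0, 0],
    [0, 0, 0],
    [0, 0, 0],
  ],
  translation=[
    [0, 0, -35],
    [0, 0, -45],
    [0, 0, -40],
    [0, 0, -25],
    [0, 0, -15],
    [0, 0, -6],
    [0, 0, 0],
    [0, 0, 0],
    [0, 0, 0],
    [0, 0, 0],
  ],
  hand=[85, 85, 85, 85, 85, 85, 85, 65, 44, 44],
)

```text
clock: 17.15
tcp_pos: [437.0, 99.1, 9.2]
tcp_rot: [0.0, 0.991, 0.136, 0.001]
ft_force: [-3.4, 0.2, 15.7]
gripper_width: 49.0
grasp_force: 38.7
```

>>> servo_tool(
  angular=[
    [0, 0, 0],
    [0, 0, 0],
    [0, 0, 0],
    [0, 0, 0],
  ],
  translation=[
    [0, 0, 0],
    [0, 0, 0],
    [0, 0, 0],
    [0, 0, 0],
  ],
  hand=[44, 44, 44, 44],
)

```text
clock: 17.55
tcp_pos: [437.0, 99.1, 9.2]
tcp_rot: [0.0, 0.991, 0.136, 0.001]
ft_force: [-2.4, -1.0, 12.5]
gripper_width: 49.0
grasp_force: 39.3
```

>>> servo_tool(
  angular=[
    [0, 0, 0],
    [0, 0, 0],
    [0, 0, 0],
    [0, 0, 0],
    [0, 0, 0],
    [0, 0, 0],
    [0, 0, 0],
    [0, 0, 0],
    [0, 0, 0],
    [0, 0, 0],
  ],
  translation=[
    [0, 0, 20],
    [0, 0, 40],
    [0, 0, 45],
    [10, -10, 35],
    [30, -31, 0],
    [32, -33, 0],
    [32, -33, 0],
    [32, -33, 0],
    [30, -31, 0],
    [15, -17, 0],
  ],
  hand=[44, 44, 44, 44, 44, 44, 44, 44, 44, 44],
)

```text
clock: 18.55
tcp_pos: [618.9, -92.3, 148.4]
tcp_rot: [0.0, 0.991, 0.135, 0.0]
ft_force: [-0.5, 0.5, -1.7]
gripper_width: 48.5
grasp_force: 42.5
```

>>> servo_tool(
  angular=[
    [0, 0, 0],
    [0, 0, 0],
    [0, 0, 0],
  ],
  translation=[
    [0, 0, 0],
    [0, 0, 0],
    [0, 0, 0],
  ],
  hand=[44, 44, 44],
)

```text
clock: 18.85
tcp_pos: [616.9, -87.9, 148.5]
tcp_rot: [-0.0, 0.991, 0.136, -0.0]
ft_force: [0.1, 0.3, -0.9]
gripper_width: 48.7
grasp_force: 42.5
```

```bash
python3 - <<'E'
from h import *
look(['tin','jar'],'w7')
for n in('top','side'):
    p=imaging.get_image(n);save(p,n+'7')
    for k in('tin','jar'):
        for d in spotter.mark_of(p,k)[:2]:print(n,k,round(d['conf'],2),d['position'])
E
```

```text
tcp [617.  -87.9 148.6] [-0.     0.991  0.137  0.   ] t 18.9 w 49.164600201465795 F [-0.5  0.3 -2. ]
mark tin 0.87 [632.  46.   1.] [145. 147.]
mark tin 0.76 [617. -90. 140.] [283. 266.]
mark jar 0.63 [616. -88.   1.] [280. 202.]
mark jar 0.58 [528.   3.   2.] [171. 259.]
top tin 0.88 [630.5, 44.2, -0.6]
top jar 0.51 [616.1, -90.1, -4.3]
side tin 0.95 [631.2, 44.4, 0.6]
side tin 0.63 [618.8, -88.1, 139.9]
side jar 0.77 [617.2, -90.6, 0.8]
```

View pics/w7.png

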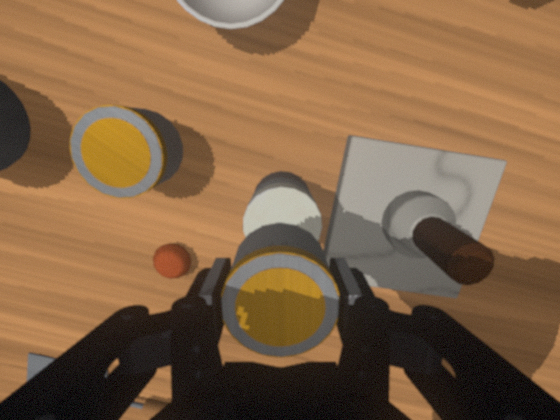

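The held tin's lid is at (281,300), in line with the jar under it at (282,210). Lowering the tin.

>>> servo_tool(
  angular=[
    [0, 0, 0],
    [0, 0, 0],
    [0, 0, 0],
    [0, 0, 0],
    [0, 0, 0],
    [0, 0, 0],
    [0, 0, 0],
    [0, 0, 0],
    [0, 0, 0],
  ],
  translation=[
    [1, -1, -15],
    [0, 0, -18],
    [0, 0, -12],
    [0, 0, -6],
    [0, 0, -4],
    [0, 0, -2],
    [0, 0, -1],
    [0, 0, 0],
    [0, 0, 0],
  ],
  hand=[44, 44, 44, 44, 44, 44, 44, 44, 44],
)

```text
clock: 20.2
tcp_pos: [618.6, -89.9, 90.7]
tcp_rot: [0.0, 0.991, 0.136, 0.0]
ft_force: [-0.8, -0.9, -1.9]
gripper_width: 48.7
grasp_force: 42.5
```

>>> servo_tool(
  angular=[
    [0, 0, 0],
    [0, 0, 0],
    [0, 0, 0],
    [0, 0, 0],
    [0, 0, 0],
  ],
  translation=[
    [0, 0, -1],
    [0, 0, -0.7],
    [0, 0, -0.5],
    [0, 0, 0],
    [0, 0, 0],
  ],
  hand=[44, 44, 44, 44, 44],
)

```text
clock: 20.7
tcp_pos: [619.0, -89.8, 89.3]
tcp_rot: [0.0, 0.991, 0.136, 0.001]
ft_force: [-4.9, 1.3, 15.6]
gripper_width: 49.0
grasp_force: 44.1
```

Contact is felt (15 N), so I'll release gently and rise.

>>> servo_tool(
  angular=[
    [0, 0, 0],
    [0, 0, 0],
    [0, 0, 0],
    [0, 0, 0],
    [0, 0, 0],
    [0, 0, 0],
    [0, 0, 0],
    [0, 0, 0],
    [0, 0, 0],
    [0, 0, 0],
  ],
  translation=[
    [0, 0, 0.4],
    [0, 0, 0],
    [0, 0, 0],
    [0, 0, 0],
    [0, 0, 0],
    [0, 0, 0],
    [0, 0, 20],
    [0, 0, 40],
    [0, 0, 40],
    [0, 0, 0],
  ],
  hand=[44, 52, 60, 75, 85, 85, 85, 85, 85, 85],
)

```text
clock: 21.7
tcp_pos: [620.8, -89.9, 193.9]
tcp_rot: [0.001, 0.991, 0.136, 0.004]
ft_force: [0.9, 0.1, -0.0]
gripper_width: 85.0
grasp_force: 0.0
```

```bash
python3 - <<'E'
from h import *
look(['tin','jar','muller'],'w8')
for n in('top','side'):
    p=imaging.get_image(n);save(p,n+'8')
    for k in('tin','jar','tube','crock'):
        for d in spotter.mark_of(p,k)[:3]:print(n,k,round(d['conf'],2),d['position'])
E
```

```text
tcp [619.6 -90.  191.1] [0.001 0.991 0.136 0.002] t 21.75 w 85.43271447173008 F [ 0.1 -0.6 -0.2]
mark tin 0.89 [630.  47.  -0.] [159. 150.]
mark tin 0.61 [622. -90.  78.] [279. 210.]
mark jar 0.97 [619. -87.   2.] [276. 193.]
mark muller 0.72 [ 633. -208.   20.] [388. 214.]
top tin 0.89 [631.0, 43.8, 0.6]
top tin 0.39 [617.6, -88.2, 78.1]
top jar 0.55 [617.7, -86.3, -3.1]
top tube 0.86 [355.4, 322.0, 6.2]
top tube 0.81 [444.5, 259.8, -3.4]
top crock 0.74 [616.6, 191.9, -1.2]
side tin 0.64 [621.7, -88.0, 76.5]
side tin 0.56 [628.2, 43.1, -2.1]
side jar 0.75 [614.5, -87.1, 1.0]
side tube 0.9 [357.3, 323.2, 0.5]
side tube 0.76 [442.3, 260.9, -1.6]
side tube 0.73 [437.5, 333.3, -6.5]
side crock 0.76 [613.6, 192.7, -2.7]
side crock 0.5 [788.6, -2.0, -0.1]
```

View pics/w8.png

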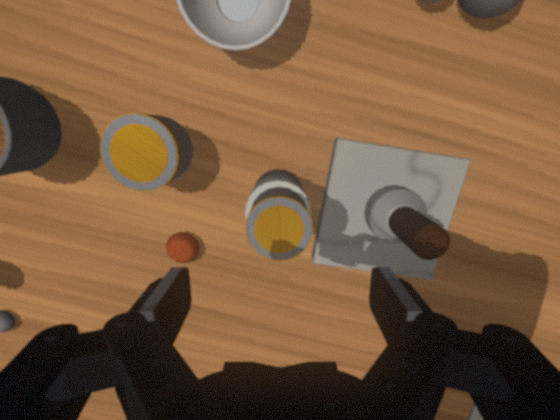

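The tin's lid is at (279,229) on the jar, whose lid rim spans columns 246 to 309 with its top at row 171. I'll check the offset between the two.

```bash
python3 - <<'E'
from h import *
p=imaging.get_image('wrist');g=p['img'].astype(int);save(p,'w9')
print('tin',ray(p,278.5,227.5,120))
for c in((618,-88),(620,-90),(616,-88)):
    P=np.array([px(p,[c[0]+29*np.cos(t),c[1]+29*np.sin(t),80]) for t in np.linspace(0,6.28,60)]);print('jar',c,P.min(0),P.max(0))
w=spotter.masks_of(p,'jar')[0]['pixels'];ys,xs=np.nonzero(w);print(xs.min(),xs.max(),ys.min(),ys.max())
w=spotter.masks_of(p,'tin')
for d in w:
    ys,xs=np.nonzero(d['pixels']);print('tin',d['conf'],xs.min(),xs.max(),ys.min(),ys.max(),ray(p,(xs.min()+xs.max())/2,ys.max()-31,120))
E
```

```text
tin [618.30056538 -89.29288876 120.        ]
jar (618, -88) [243.04929612 178.13247158] [311.15633668 243.43208574]
jar (620, -90) [245.89161619 176.45983444] [314.10180826 241.961109  ]
jar (616, -88) [242.49837512 180.44196679] [310.4605271  245.46320097]
247 311 166 210
tin 0.85 245 314 184 259 [618.12423886 -90.09726226 120.        ]
tin 0.8 97 191 108 188 [642.69070588  12.31228797 120.        ]
tin 0.56 166 197 231 260 [598.23085036 -21.51690515 120.        ]
```

>>> servo_tool(
  angular=[
    [0, 0, 0],
    [0, 0, 0],
    [0, 0, 0],
    [0, 0, 0],
    [0, 0, 0],
    [0, 0, 0],
    [0, 0, 0],
    [0, 0, 0],
    [0, 0, 0],
    [0, 0, 0],
  ],
  translation=[
    [-15, 30, 0],
    [-20, 40, 0],
    [-20, 40, 0],
    [-20, 40, 0],
    [-20, 40, 0],
    [-20, 40, 0],
    [-20, 40, 0],
    [-20, 40, 0],
    [-16, 32, 0],
    [-4, 8, 0],
  ],
  hand=[60, 60, 60, 60, 60, 60, 60, 60, 60, 60],
)

```text
clock: 23.55
tcp_pos: [441.3, 263.8, 188.9]
tcp_rot: [-0.001, 0.99, 0.138, 0.0]
ft_force: [-0.1, -1.1, 0.4]
gripper_width: 59.6
grasp_force: 0.0
```

>>> servo_tool(
  angular=[
    [0, 0, 0],
    [0, 0, 0],
    [0, 0, 0],
  ],
  translation=[
    [0, 0, 0],
    [0, 0, 0],
    [0, 0, 0],
  ],
  hand=[60, 60, 60],
)

```text
clock: 23.85
tcp_pos: [444.2, 258.8, 188.4]
tcp_rot: [0.0, 0.991, 0.135, -0.0]
ft_force: [-0.5, 0.0, -0.4]
gripper_width: 59.7
grasp_force: 0.0
```

```bash
python3 - <<'E'
from h import *
p=look(['tube','crock'],'w10')
for k in('tube','crock'):
  for d in spotter.masks_of(p,k)[:3]:
    ys,xs=np.nonzero(d['pixels']);print(k,d['conf'],xs.min(),xs.max(),ys.min(),ys.max())
E
```

```text
tcp [444.1 258.9 188.4] [ 0.     0.991  0.135 -0.   ] t 23.9 w 60.03270330661967 F [-1.   0.2  0.5]
mark tube 0.96 [446. 257.  -5.] [281. 189.]
mark tube 0.89 [355. 325.   0.] [204. 249.]
mark tube 0.57 [433. 330.  -0.] [214. 184.]
mark crock 0.85 [616. 194.  -0.] [392.  40.]
tube 0.93 153 220 232 304
tube 0.8 183 226 171 214
tube 0.72 255 301 176 246
crock 0.9 351 491 0 90
```

View pics/w10.png

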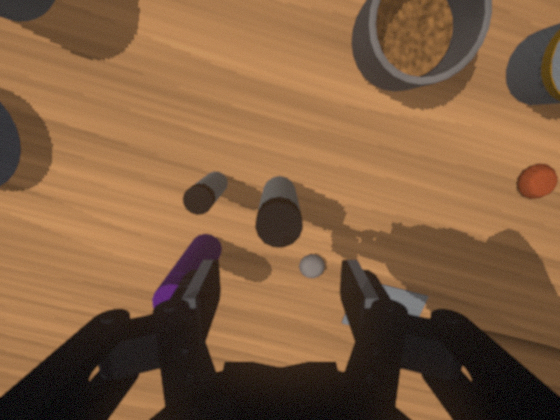

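The meant tube's cap is at (279,224), between the fingers. The small tube (199,199) and purple tube (170,290) are clear of them. Going down.

>>> servo_tool(
  angular=[
    [0, 0, 0],
    [0, 0, 0],
    [0, 0, 0],
    [0, 0, 0],
    [0, 0, 0],
    [0, 0, 0],
    [0, 0, 0],
    [0, 0, 0],
    [0, 0, 0],
    [0, 0, 0],
  ],
  translation=[
    [1, 0, -25],
    [0, 0, -35],
    [0, 0, -30],
    [0, 0, -18],
    [0, 0, -8],
    [0, 0, 0],
    [0, 0, 0],
    [0, 0, 0],
    [0, 0, 0],
    [0, 0, 0],
  ],
  hand=[60, 60, 60, 60, 60, 60, 60, 45, 30, 30],
)

```text
clock: 25.1
tcp_pos: [445.0, 260.3, 73.5]
tcp_rot: [-0.0, 0.991, 0.136, 0.001]
ft_force: [-1.8, -2.5, 7.7]
gripper_width: 35.0
grasp_force: 39.1
```

>>> servo_tool(
  angular=[
    [0, 0, 0],
    [0, 0, 0],
    [0, 0, 0],
    [0, 0, 0],
  ],
  translation=[
    [0, 0, 0],
    [0, 0, 0],
    [0, 0, 0],
    [0, 0, 0],
  ],
  hand=[30, 30, 30, 30],
)

```text
clock: 25.5
tcp_pos: [445.0, 260.4, 73.5]
tcp_rot: [-0.0, 0.991, 0.136, 0.001]
ft_force: [0.6, -0.9, 7.7]
gripper_width: 35.1
grasp_force: 39.1
```

>>> servo_tool(
  angular=[
    [0, 0, 0],
    [0, 0, 0],
    [0, 0, 0],
    [0, 0, 0],
    [0, 0, 0],
    [0, 0, 0],
    [0, 0, 0],
    [0, 0, 0],
    [0, 0, 0],
    [0, 0, 0],
  ],
  translation=[
    [0, 0, 20],
    [0, 0, 35],
    [0, 0, 40],
    [10, -4, 30],
    [32, -13, 0],
    [35, -14, 0],
    [35, -14, 0],
    [30, -12, 0],
    [20, -8, 0],
    [10, -4, 0],
  ],
  hand=[30, 30, 30, 30, 30, 30, 30, 30, 30, 30],
)

```text
clock: 26.5
tcp_pos: [617.8, 189.8, 197.4]
tcp_rot: [0.0, 0.991, 0.135, 0.0]
ft_force: [-1.1, -0.3, -2.0]
gripper_width: 35.4
grasp_force: 40.3
```

>>> servo_tool(
  angular=[
    [0, 0, 0],
    [0, 0, 0],
    [0, 0, 0],
  ],
  translation=[
    [0, 0, 0],
    [0, 0, 0],
    [0, 0, 0],
  ],
  hand=[30, 30, 30],
)

```text
clock: 26.8
tcp_pos: [615.4, 192.1, 197.8]
tcp_rot: [-0.0, 0.991, 0.137, -0.0]
ft_force: [-0.6, -0.2, -0.5]
gripper_width: 35.2
grasp_force: 40.3
```

```bash
python3 - <<'E'
from h import *
look(['tube','crock'],'w11')
for n in('top','side'):
    p=imaging.get_image(n);save(p,n+'11')
    for k in('tube','crock'):
        for d in spotter.mark_of(p,k)[:3]:print(n,k,round(d['conf'],2),d['position'])
E
```

```text
tcp [615.5 191.9 197.8] [-0.     0.991  0.137  0.   ] t 26.85 w 34.87542604621036 F [ 1.1  0.3 -1.7]
mark tube 0.94 [618. 190. 120.] [283. 221.]
mark tube 0.5 [355. 324.   1.] [131. 348.]
mark crock 0.78 [620. 193.  -2.] [280. 185.]
mark crock 0.6 [530.   1.   1.] [408. 295.]
top tube 0.92 [356.8, 320.5, 0.8]
top tube 0.69 [435.1, 328.6, -3.9]
top tube 0.57 [613.0, -90.4, -4.2]
top crock 0.54 [788.8, -2.7, -0.2]
top crock 0.18 [614.1, -88.6, 81.9]
side tube 0.82 [437.1, 329.9, -1.5]
side tube 0.78 [356.0, 321.1, 2.2]
side tube 0.6 [616.6, 185.9, 123.8]
side crock 0.62 [617.5, 189.8, -3.9]
side crock 0.33 [635.8, -213.3, -2.8]
```

View pics/w11.png

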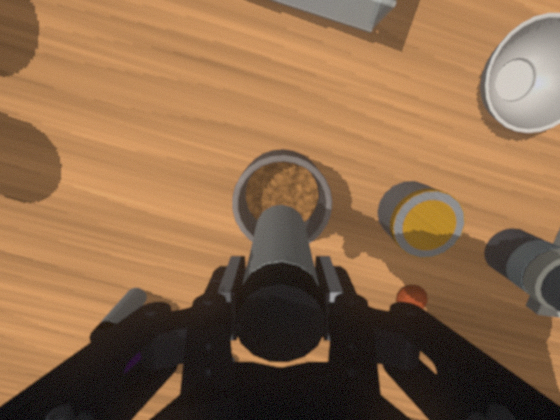

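The crock's rim is centred near (281,200) with the cork inside, and the tube hangs straight over it. I'll go down to just above the highest possible cork, with the grip eased to 20 N so that it slips rather than rams.

>>> servo_tool(
  angular=[
    [0, 0, 0],
    [0, 0, 0],
    [0, 0, 0],
    [0, 0, 0],
    [0, 0, 0],
    [0, 0, 0],
    [0, 0, 0],
    [0, 0, 0],
  ],
  translation=[
    [2, 0, -18],
    [0, 0, -25],
    [0, 0, -15],
    [0, 0, -10],
    [0, 0, -5],
    [0, 0, -2],
    [0, 0, 0],
    [0, 0, 0],
  ],
  hand=[30, 30, 30, 30, 30, 30, 30, 30],
  grip_force=20,
)

```text
clock: 28.05
tcp_pos: [618.8, 191.3, 123.2]
tcp_rot: [-0.0, 0.991, 0.136, 0.0]
ft_force: [0.0, -0.6, -1.4]
gripper_width: 35.3
grasp_force: 40.3
```

>>> servo_tool(
  angular=[
    [0, 0, 0],
    [0, 0, 0],
    [0, 0, 0],
    [0, 0, 0],
  ],
  translation=[
    [0, 0, -1],
    [0, 0, -1],
    [0, 0, -1],
    [0, 0, 0],
  ],
  hand=[30, 30, 30, 30],
)

```text
clock: 28.45
tcp_pos: [618.3, 191.1, 119.3]
tcp_rot: [-0.0, 0.991, 0.136, -0.0]
ft_force: [0.5, 1.0, -1.5]
gripper_width: 34.9
grasp_force: 40.3
```

>>> servo_tool(
  angular=[
    [0, 0, 0],
    [0, 0, 0],
    [0, 0, 0],
    [0, 0, 0],
  ],
  translation=[
    [0, 0, -1],
    [0, 0, -1],
    [0, 0, -1],
    [0, 0, 0],
  ],
  hand=[30, 30, 30, 30],
)

```text
clock: 28.85
tcp_pos: [618.3, 191.1, 116.3]
tcp_rot: [-0.0, 0.991, 0.136, -0.0]
ft_force: [-0.3, -0.1, -1.3]
gripper_width: 35.4
grasp_force: 40.3
```

```bash
python3 - <<'E'
from h import *
p=imaging.get_image('side')
cv2.imwrite('pics/s12.png',cv2.resize(p['img'][140:290,120:320,::-1],None,fx=4,fy=4))
s=ctrl.observe();print(s['tcp_pos'],s['ft_force'])
# predicted pixels: near-side cork edge visibility
for z in(12,27,42):print(z,px(p,[617,191,z]))
E
```

```text
[618.35787497 191.14518378 116.36008814] [ 0.32361346 -0.29634811 -1.72023616]
12 [202.15054677 239.52435754]
27 [201.36774315 234.08534833]
42 [200.56896727 228.53536199]
```

>>> servo_tool(
  angular=[
    [0, 0, 0],
    [0, 0, 0],
    [0, 0, 0],
    [0, 0, 0],
  ],
  translation=[
    [0, 0, -1],
    [0, 0, -1],
    [0, 0, -1],
    [0, 0, 0],
  ],
  hand=[30, 30, 30, 30],
)

```text
clock: 29.3
tcp_pos: [618.3, 191.1, 113.3]
tcp_rot: [-0.0, 0.991, 0.136, -0.0]
ft_force: [0.9, -1.0, -1.1]
gripper_width: 34.9
grasp_force: 40.3
```

>>> servo_tool(
  angular=[
    [0, 0, 0],
    [0, 0, 0],
    [0, 0, 0],
    [0, 0, 0],
  ],
  translation=[
    [0, 0, -1],
    [0, 0, -1],
    [0, 0, -1],
    [0, 0, 0],
  ],
  hand=[30, 30, 30, 30],
)

```text
clock: 29.7
tcp_pos: [618.3, 191.1, 110.3]
tcp_rot: [-0.0, 0.991, 0.136, -0.0]
ft_force: [0.0, -0.7, -0.9]
gripper_width: 35.1
grasp_force: 40.3
```

>>> servo_tool(
  angular=[
    [0, 0, 0],
    [0, 0, 0],
    [0, 0, 0],
    [0, 0, 0],
  ],
  translation=[
    [0, 0, -1],
    [0, 0, -1],
    [0, 0, -1],
    [0, 0, 0],
  ],
  hand=[30, 30, 30, 30],
)

```text
clock: 30.1
tcp_pos: [618.3, 191.1, 107.3]
tcp_rot: [-0.0, 0.991, 0.136, -0.0]
ft_force: [-0.1, -0.5, -0.8]
gripper_width: 35.2
grasp_force: 40.3
```

>>> servo_tool(
  angular=[
    [0, 0, 0],
    [0, 0, 0],
    [0, 0, 0],
    [0, 0, 0],
  ],
  translation=[
    [0, 0, -1],
    [0, 0, -1],
    [0, 0, -1],
    [0, 0, 0],
  ],
  hand=[30, 30, 30, 30],
)

```text
clock: 30.5
tcp_pos: [618.3, 191.1, 104.3]
tcp_rot: [-0.0, 0.991, 0.136, -0.0]
ft_force: [0.3, 0.0, -1.5]
gripper_width: 34.8
grasp_force: 40.3
```

>>> servo_tool(
  angular=[
    [0, 0, 0],
    [0, 0, 0],
    [0, 0, 0],
    [0, 0, 0],
  ],
  translation=[
    [0, 0, -1],
    [0, 0, -1],
    [0, 0, -1],
    [0, 0, 0],
  ],
  hand=[30, 30, 30, 30],
)

```text
clock: 30.9
tcp_pos: [619.6, 191.6, 103.6]
tcp_rot: [-0.0, 0.991, 0.136, 0.002]
ft_force: [-3.9, -2.2, 22.5]
gripper_width: 35.2
grasp_force: 42.3
```

Contact felt at about z = 30 mm (22 N). I'll ease off, release slowly and rise.

>>> servo_tool(
  angular=[
    [0, 0, 0],
    [0, 0, 0],
    [0, 0, 0],
    [0, 0, 0],
  ],
  translation=[
    [0, 0, 1],
    [0, 0, 0.9],
    [0, 0, 0],
    [0, 0, 0],
  ],
  hand=[30, 30, 30, 30],
)

```text
clock: 31.3
tcp_pos: [618.6, 191.2, 103.7]
tcp_rot: [-0.0, 0.991, 0.136, 0.0]
ft_force: [-0.9, -0.8, 7.2]
gripper_width: 34.9
grasp_force: 40.7
```

>>> servo_tool(
  angular=[
    [0, 0, 0],
    [0, 0, 0],
    [0, 0, 0],
    [0, 0, 0],
    [0, 0, 0],
    [0, 0, 0],
    [0, 0, 0],
    [0, 0, 0],
    [0, 0, 0],
    [0, 0, 0],
  ],
  translation=[
    [0, 0, 0],
    [0, 0, 0],
    [0, 0, 0],
    [0, 0, 0],
    [0, 0, 0],
    [0, 0, 0],
    [0, 0, 20],
    [0, 0, 40],
    [0, 0, 40],
    [0, 0, 20],
  ],
  hand=[37, 40, 50, 60, 70, 70, 70, 70, 70, 70],
)

```text
clock: 32.3
tcp_pos: [619.2, 191.6, 227.0]
tcp_rot: [-0.0, 0.991, 0.136, 0.002]
ft_force: [1.2, 0.3, -0.2]
gripper_width: 70.1
grasp_force: 0.0
```

>>> servo_tool(
  angular=[
    [0, 0, 0],
    [0, 0, 0],
    [0, 0, 0],
    [0, 0, 0],
  ],
  translation=[
    [0, 0, 10],
    [0, 0, 0],
    [0, 0, 0],
    [0, 0, 0],
  ],
  hand=[70, 70, 70, 70],
)

```text
clock: 32.7
tcp_pos: [617.9, 190.9, 231.8]
tcp_rot: [0.0, 0.991, 0.136, -0.001]
ft_force: [0.2, -0.2, 0.7]
gripper_width: 69.6
grasp_force: 0.0
```

```bash
python3 - <<'E'
from h import *
look(['tube','crock'],'w13')
for n in('top','side'):
    p=imaging.get_image(n);save(p,n+'13')
    for k in('tube','crock','tin','jar','muller','stone','bowl'):
        for d in spotter.mark_of(p,k)[:3]:print(n,k,round(d['conf'],2),d['position'])
E
```

```text
tcp [617.9 190.9 231.9] [ 0.     0.991  0.136 -0.001] t 32.75 w 69.97342936911578 F [ 0.6  1.7 -0.1]
mark tube 0.89 [616. 189.  25.] [281. 189.]
mark tube 0.64 [436. 330.  -1.] [146. 282.]
mark crock 0.94 [618. 192.  -0.] [279. 183.]
top tube 0.81 [357.5, 321.7, 4.7]
top tube 0.53 [434.2, 329.1, -1.6]
top tin 0.73 [629.0, 45.3, -3.0]
top tin 0.61 [618.1, -88.3, 78.4]
top jar 0.73 [616.5, -89.7, -2.7]
top muller 0.69 [633.7, -208.3, 17.3]
top stone 0.73 [529.8, -1.8, 2.9]
top bowl 0.69 [788.8, -0.0, -3.7]
side tube 0.79 [359.5, 324.9, 2.9]
side tube 0.74 [616.3, 189.6, 30.1]
side tube 0.68 [438.3, 330.6, -4.4]
side crock 0.92 [617.5, 191.0, -2.0]
side tin 0.95 [622.7, -88.0, 83.9]
side tin 0.58 [630.2, 43.2, 2.8]
side jar 0.6 [615.0, -94.0, 1.2]
side muller 0.67 [617.7, 188.1, 26.3]
side muller 0.64 [638.4, -208.0, 19.3]
side muller 0.55 [615.7, 189.3, -4.8]
side stone 0.6 [528.8, -1.0, -0.5]
side bowl 0.85 [789.6, -4.0, -0.8]
```

View pics/side13.png

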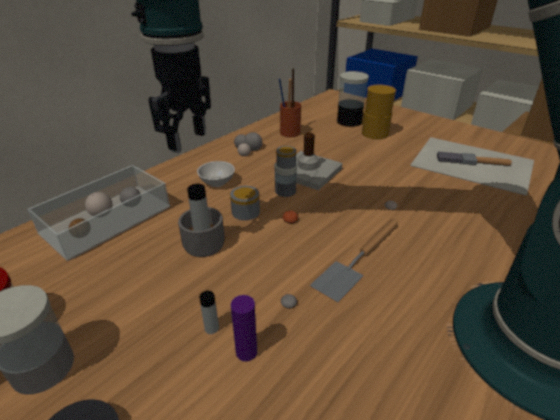

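View pics/w13.png

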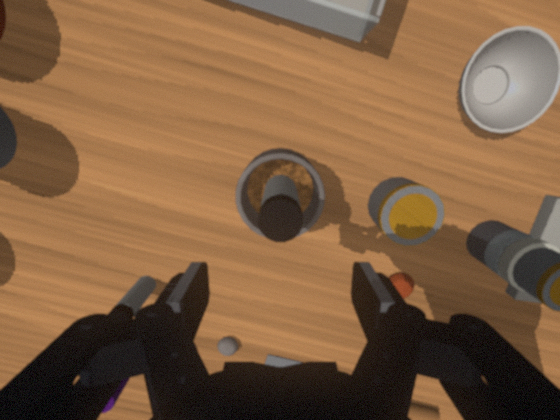

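The tube stands upright in the crock (cap at (197,192) in the side view). The tin sits on the jar at (286,160) and the muller on the slab at (309,152). The stone and bowl have not moved, and the gripper is clear of everything. I'm handing in.

```bash
python3 -c "
from workcell import ctrl
print(ctrl.sign_off())"
```

```text
the job is handed in; nothing more can be done
None
```

The bench is set out as asked and handed in at about 33 s on the robot's clock; final camera checks put all four pieces within tolerance, but the hand-in returned no verdict.

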